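Centre the footed cup on the balance pan and tare

TASK

The footed porcelain cup stands off-centre on the small round pan of the bench balance. With light taps of the fingers low on its foot, never gripping, lifting or toppling it, nudge it to the middle of the pan until its whole foot lies inside the ring engraved there; then, with the cup standing still, press the tare key (the larger of the two round keys) right down and let it go. Leave the smaller key and everything else alone.

Things in the scene. Friction and masses are not known exactly. Their poses are not given: they have to be found in the camera images.
- cup: The loose white porcelain footed cup, 56 mm tall, about 50 to 90 g, top-heavy. Round about its own z axis: a foot disc 34 mm in diameter and 12 mm thick (vertical side), a stem 14 mm in diameter, then an open bowl 28 mm in diameter from 27 to 56 mm height. Origin at the centre of the foot's underside, z up along the cup. It slides when pushed at the foot and tips when pushed hard at the bowl.
- pan_centre (a point): The centre of the top face of the balance's pan: a fixed, flat, rimless steel disc 90 mm in diameter and 6 mm thick, its top 52 mm above the table and 12 mm above the top of the balance's housing. A thin dark ring about this point, inner diameter 46 mm, outer 50 mm, is engraved flush in it. z up; its x and y directions mean nothing.
- balance: The fixed bench balance: white housing 260 mm deep (its x) by 210 mm wide (its y), flat top 40 mm above the table. Origin on the table under the housing's centre; the pan's centre is at x = +40 mm, y = 0. Its screen is at x = -85 mm, with one key to each side at y = +72 and -72 mm; which key is on which side varies.
- tare_top (a point): Centre of the top of the tare key, the larger round key, 28 mm in diameter, on the housing beside the screen; 21 mm above the top of the housing when released, and 9 mm proud of its grey collar (44 mm in diameter). z up.
- tare (a joint): Travel of the tare key in m: 0 released, 0.005 fully down, moving straight down; spring, about 1 N to start and 3 N fully down, comes back up by itself.
- power_top (a point): Centre of the top of the other, smaller round key, 16 mm in diameter, as high as the tare key, in a 32 mm collar. To be left alone.
- power (a joint): Travel of the smaller key in m: 0 released, 0.005 fully down. To be left alone.
- dropper_a: Loose white dropper bottle, 28 mm in diameter, 64 mm tall, on the table left of the balance. Origin at the centre of its underside.
- dropper_b: Loose white dropper bottle like the other, on the table right of the balance. Origin at the centre of its underside.
- weight: Loose brass calibration weight, 26 mm in diameter, 38 mm tall, standing on a rear corner of the balance's housing. Origin at the centre of its underside.
- petri: Loose glass dish 90 mm in diameter, 16 mm tall, on the table. Origin at the centre of its underside.
- jar: Loose amber jar, 56 mm in diameter, 70 mm tall, on the table at the right. Origin at the centre of its underside.
There are look-alikes about, which are no part of the job. What is shaped like the cup but blue is not meant.

How it is judged (in metres and radians):
On the way, in this order (a step that is already met when the one before it is completed fails the run):
1. the cup stands still and upright, untouched, with its whole foot inside the engraved ring (horizontal distance between cup and pan_centre below 0.006 m and angle between cup's own z axis and vertical below 0.06 rad and linear speed of cup below 0.01 m/s and contact force between cup and the arm below 0.05 N and contact force between cup and the fingers below 0.05 N), for 0.3 s.
2. the tare key is pressed down (value of joint tare above 0.0038 m), for 0.05 s.
At the end, for the whole second after the job is handed in: The cup stands upright (within 0.06 rad) and at rest on the pan, the centre of its foot within 6 mm of the pan's centre (the whole foot inside the engraved ring); the tare key has been pressed at least 3.8 mm down after that and is up again; the smaller key is up (horizontal distance between cup and pan_centre below 0.006 m and z of cup in the frame of pan_centre between -0.003 and 0.003 m and angle between cup's own z axis and vertical below 0.06 rad and linear speed of cup below 0.01 m/s and value of joint each of tare, power below 0.0012 m); the robot touches nothing.
It fails at once if the cup is lifted, carried, toppled or knocked off the pan (angle between cup's own z axis and vertical above 0.3 rad or z of cup in the frame of pan_centre below -0.008 m or z of cup in the frame of pan_centre above 0.006 m).
It fails at once if the cup is struck hard or squeezed (over 10 N) (contact force between cup and the fingers above 10 N).
It fails at once if the tare key is pressed while the cup is not centred (value of joint tare above 0.003 m and horizontal distance between cup and pan_centre above 0.0065 m).
It fails at once if the smaller key is pressed (value of joint power above 0.003 m).
It fails at once if a bystander is moved by more than 15 mm (distance of any of dropper_a, dropper_b, weight, petri, jar from where it was at the start of the episode above 0.015 m).
It also fails if it takes over 48 s, if anything falls off the work surface, if the arm or the gripper's body presses on something with over 40 N, if the wrist force passes 120 N, or if a joint passes its speed limit or range.

ROBOT

A 6-joint arm with a two-finger parallel gripper is mounted at the origin on the work surface. World frame = base frame: x ahead of the robot, y to its left, z up, the work surface at z = 0. Lengths are in m, angles in degrees, forces in N, time in s.
With the tool pointing down it reaches from about 0.325 to 1 m from the base axis. Payload 5.1 kg.
Tool frame: the origin (TCP) lies at the very end of the fingers, on their centre line; the grasp point (between the pads) lies 19 mm behind it; z points along the fingers, y is the line along which they close (so a half turn about z gives the same grasp; the last joint's range is limited). The gripper opens to 85 mm and grips with 20 to 120 N. Pads are 22 mm wide; open, the fingers measure 114 mm over their backs; the gripper's body (76 mm by 85 mm) begins 54 mm behind the grasp point. The pads swing forward as they close: fully open they stand 13 mm farther back than shut.
Start: joints at [71.7, 7.093, 94.555, -0, 78.352, -4.733], TCP at [0.153, 0.632, 0.231] pointing down, gripper open.
Joint ranges: [-149.61, 149.61], [-58.7, 133.49], [1.44, 155.28], [-77.14, 257.14], [18.33, 153.61], [-166.67, 166.67]. Speed limits (degrees/s): [147.25, 147.25, 180, 180, 180, 180].

INTERFACE

Orientations are given as [roll, pitch, yaw] about the fixed x, y, z axes, in that order (R = Rz(yaw) Ry(pitch) Rx(roll)).
In Python, from cell import sensors, viewer, ctrl gives the robot as it stands.
- The arm moves only by the tool jog_arm, never from a script. Its argument "moves" is a list of rows, each a list of 7 numbers: the opening, from 0 (shut) to 1 (fully open), then the shift along the tool's x, y, z in cm, then the turn, a rotation vector about the tool's x, y, z in rad. In form: [[gripper, x, y, z, ax, ay, az], ...]. A call has exactly 10 rows; each row shifts and turns the commanded pose from where the row before left it, along the tool's axes as they then stand; what a row does not reach is not made up. A row lasts 1/10 s, in which the tool goes at most 50 mm and 8.59 degrees, less where a joint would pass 70% of its speed; a pose out of reach is approached as far as the arm can. A call with a gripper value outside its range is refused whole. The fingers move at their own pace and stop on an object; the grip force is fixed at half the most. Time passes only in rows, so rows that do not move let the fingers close, or fill a call up. It gives the time, the measured TCP pose, the force, the opening and the grip force at its end, in the units of the state.
- sensors.read_state(): the state, without advancing time (a new reading comes with each control period).
- viewer.read_camera(name): name is "scene" or "top" or "wrist"; returns (picture, depth): 400x640x3 uint8, blue, green, red; 400x640 float32, m along the optical axis (not along the pixel's ray), 0 where there is no reading.
- viewer.calibration(name): a dict with "fx", "fy", "cx", "cy" (pixels), "extrinsics" (4x4, takes a point from camera to world coordinates). Camera axes: x right, y down, z forward; pixel columns grow to the right and rows downward; lengths in m; the calibration is good to about 2 mm. A picture is of the moment at which its call begins: read the wrist's pose just before it. calibration takes no time and is no camera call; for the wrist camera it gives the pose at the moment of the call.
- ctrl.sign_off(): hands the job in; it is judged then, once.
Trained networks look in the newest picture that a camera, given by its name, has taken for a name from the list of things; names that differ only in an ending like _2 or _b are one class to them, and where a whole thing is asked for, a point or a joint stands for the part that bears it (a point fixed in the world has none). Each returns a list of dicts, best first, with "confidence" (0 to 1); they miss things now and then, are a little off and sometimes report something else, mostly with a low value. They report only what shows in the picture. A call takes as long as a camera call. They do not tell look-alikes from the thing itself.
- viewer.look_for(camera, thing): "box" ([left, top, right, bottom] in pixels, round what is visible of it).
The state is a dict: "clock": time; "joints": joint angles; "dq": joint speeds; "effort": joint torques, N m; "ee_pos": TCP position; "ee_rot": TCP orientation; "ft_force": force on the tool from outside, world axes, zero at the start; "moment": the same for the moment, N m; "gripper_width": finger opening in m; "grasp_force": force on a finger pad.
Only numpy, scipy, OpenCV 4.12 (cv2) and the standard library are available. Lean on these libraries where they do the work, as an engineer would, in place of code of your own. Each camera call takes 0.05 s, during which the arm holds its last target. There are 200 camera calls.

## Working session

There is one attempt and no reset: what is moved stays moved. The work goes in short steps, Python scripts to look and compute and a tool call to move; the robot and the scene stay as the last step left them, time stands still between calls to the robot, and variables do not carry over. Pictures are saved under pics/ and viewed, at most 10 in all, crops included, and the job is handed in when it is done.

Besides the shell and the picture viewer there is one more tool, called by a JSON object that holds its "api" and its "payload", one argument or row to a line. jog_arm: Moves the arm, as the interface text tells. Its arguments: {"type":"object","properties":{"moves":{"type":"array"}},"required":["moves"]}

```bash
mkdir -p pics; ls; cat > h.py <<'E'
from cell import sensors, viewer, ctrl
import numpy as np, cv2
def pt(cal,u,v,d):
    p=np.array([(u-cal['cx'])/cal['fx']*d,(v-cal['cy'])/cal['fy']*d,d,1]); return (cal['extrinsics']@p)[:3]
def onplane(cal,u,v,z):
    T=np.array(cal['extrinsics']); r=T[:3,:3]@np.array([(u-cal['cx'])/cal['fx'],(v-cal['cy'])/cal['fy'],1]); o=T[:3,3]
    return o+r*(z-o[2])/r[2]
E
python3 - <<'E'
from h import *
for c in ["top","scene"]:
    im,d=viewer.read_camera(c); cv2.imwrite(f"pics/{c}0.png",im); cal=viewer.calibration(c)
    np.save(f"{c}_d.npy",d)
    print(c,np.round(cal['extrinsics'],3).tolist(),cal['fx'])
    for t in ["cup","tare_top","power_top","balance","weight"]:
        for r in viewer.look_for(c,t)[:3]:
            b=r['box'];u,v=(b[0]+b[2])/2,(b[1]+b[3])/2
            print(t,round(r['confidence'],2),np.round(b),np.round(pt(cal,u,v,d[int(v),int(u)]),3))
print(sensors.read_state()['clock'])
E
```

```text
pics
top [[-0.026, -0.984, 0.177, 0.399], [-1.0, 0.027, 0.004, -0.065], [-0.009, -0.177, -0.984, 0.981], [0.0, 0.0, 0.0, 1.0]] 462.82818668298165
cup 0.71 [161. 193. 183. 213.] [0.554 0.249 0.055]
cup 0.24 [192. 172. 211. 190.] [0.598 0.189 0.058]
tare_top 0.5 [232. 240. 249. 246.] [0.469 0.108 0.06 ]
tare_top 0.23 [218. 132. 333. 267.] [0.559 0.041 0.035]
power_top 0.55 [305. 228. 314. 234.] [ 0.491 -0.03   0.06 ]
balance 0.78 [217. 129. 332. 264.] [0.563 0.041 0.052]
balance 0.63 [466. 233. 510. 268.] [ 0.445 -0.401  0.003]
weight 0.71 [220. 146. 232. 160.] [0.651 0.136 0.074]
scene [[-0.612, 0.662, -0.432, 1.0], [0.791, 0.518, -0.326, 0.262], [0.008, -0.541, -0.841, 0.924], [0.0, 0.0, 0.0, 1.0]] 476.67226273854885
cup 0.85 [340. 231. 355. 260.] [0.606 0.05  0.101]
cup 0.84 [437. 295. 458. 318.] [0.569 0.267 0.047]
tare_top 0.66 [400. 223. 409. 236.] [0.482 0.113 0.059]
power_top 0.52 [342. 197. 351. 202.] [ 0.495 -0.028  0.061]
balance 0.81 [280. 189. 426. 330.] [0.601 0.065 0.052]
weight 0.67 [366. 295. 377. 311.] [0.664 0.15  0.073]
0.6
```

View pics/top0.png

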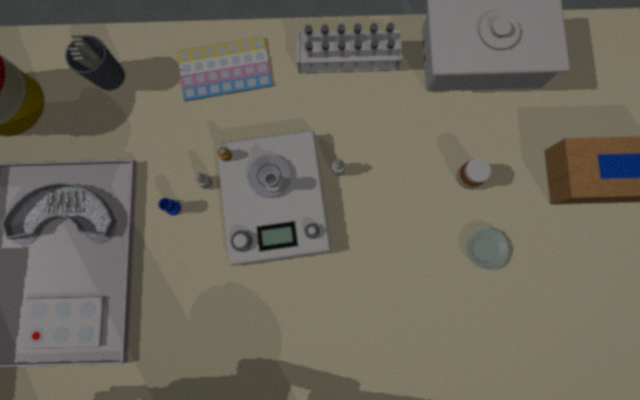

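View pics/scene0.png

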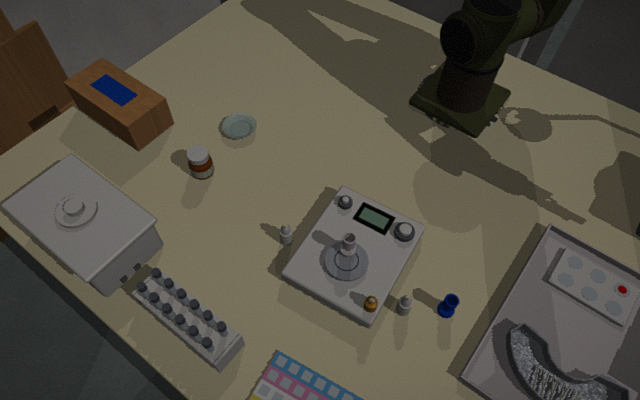

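The top view shows the white cup at about (272,181) on the pan, which is at about (268,176). The tare key is at (240,240), left of the screen, the power key is at (312,230), and the weight is on the rear-left corner at (225,153). The scene view agrees, and the blue look-alike stands off the balance.

```bash
python3 - <<'E'
from h import *
s=sensors.read_state(); print(s['ee_pos'],s['ee_rot'],s['gripper_width'],s['clock'])
from scipy.spatial.transform import Rotation as R
Rt=R.from_euler('xyz',s['ee_rot'],degrees=True).as_matrix(); print(Rt.round(3))
T=np.array(viewer.calibration('wrist')['extrinsics'])
print('cam in tool',(Rt.T@(T[:3,3]-s['ee_pos'])).round(3),(Rt.T@T[:3,:3]).round(3),viewer.calibration('wrist')['fx'])
# pan from depth
for c in ['top','scene']:
    d=np.load(c+'_d.npy');cal=viewer.calibration(c)
    v,u=np.mgrid[:400,:640];E=np.array(cal['extrinsics'])
    P=np.stack([(u-cal['cx'])/cal['fx']*d,(v-cal['cy'])/cal['fy']*d,d],-1)@E[:3,:3].T+E[:3,3]
    m=(np.hypot(P[...,0]-.6,P[...,1]-.05)<.075)&(abs(P[...,2]-.052)<.004)
    q=P[m][:,:2].astype(np.float32); print(c,len(q),cv2.minEnclosingCircle(q),q.min(0),q.max(0))
    m=(np.hypot(P[...,0]-.6,P[...,1]-.05)<.075)&(P[...,2]>.085)
    q=P[m]; print('cup',len(q),q[:,:2].min(0),q[:,:2].max(0),q[:,2].max())
    m=(np.hypot(P[...,0]-.56,P[...,1]-.05)<.2)&(abs(P[...,2]-.04)<.003)
    print('housing',cv2.minAreaRect(P[m][:,:2].astype(np.float32)))
E
```

```text
[0.15250185 0.63186352 0.23136301] [1.79996458e+02 1.07349265e-03 1.66432978e+02] 0.0854763168764392 0.6
[[-0.972  0.235  0.   ]
 [ 0.235  0.972  0.   ]
 [-0.     0.    -1.   ]]
cam in tool [ 0.079 -0.001 -0.142] [[ 0.    -0.951 -0.309]
 [ 1.     0.     0.001]
 [-0.001 -0.309  0.951]] 288.400485056323
top 1153 ((0.6071982979774475, 0.05102406442165375), 0.04523203894495964) [0.56257015 0.00829562] [0.6513163  0.09551146]
cup 121 [0.57544075 0.02781887] [0.60169813 0.05464548] 0.10942118216785068
housing ((0.5670485496520996, 0.0450858473777771), (0.2573573887348175, 0.3143337666988373), 6.70554780960083)
scene 1154 ((0.6098693609237671, 0.05469207093119621), 0.045415837317705154) [0.56461716 0.01056348] [0.6551756  0.09915474]
cup 176 [0.57778245 0.0311686 ] [0.60612034 0.05814831] 0.11134887802645665
housing ((0.5714584589004517, 0.049003951251506805), (0.2593846321105957, 0.31317636370658875), 6.412065029144287)
```

```bash
cat >> h.py <<'E'
from scipy.spatial.transform import Rotation as R
def plan(goal,yaw,n):
    s=sensors.read_state(); p=np.array(s['ee_pos']); Rt=R.from_euler('xyz',s['ee_rot'],degrees=True)
    y0=s['ee_rot'][2]; a=np.radians(-((yaw-y0+180)%360-180))/n; dp=(np.array(goal)-p)/n
    print('yaw0',y0)
    for i in range(n):
        t=Rt.inv().apply(dp)*100; print([0]+t.round(2).tolist()+[0,0,round(a,3)]); Rt=Rt*R.from_rotvec([0,0,a])
E
python3 -c "
from h import *
plan([.555,.023,.15],30,20)"
```

```text
yaw0 166.43297826842826
[0, -2.67, -2.49, 0.41, 0, 0, np.float64(0.119)]
[0, -2.95, -2.15, 0.41, 0, 0, np.float64(0.119)]
[0, -3.18, -1.79, 0.41, 0, 0, np.float64(0.119)]
[0, -3.37, -1.4, 0.41, 0, 0, np.float64(0.119)]
[0, -3.51, -0.99, 0.41, 0, 0, np.float64(0.119)]
[0, -3.61, -0.56, 0.41, 0, 0, np.float64(0.119)]
[0, -3.65, -0.13, 0.41, 0, 0, np.float64(0.119)]
[0, -3.64, 0.3, 0.41, 0, 0, np.float64(0.119)]
[0, -3.57, 0.73, 0.41, 0, 0, np.float64(0.119)]
[0, -3.46, 1.15, 0.41, 0, 0, np.float64(0.119)]
[0, -3.3, 1.56, 0.41, 0, 0, np.float64(0.119)]
[0, -3.09, 1.94, 0.41, 0, 0, np.float64(0.119)]
[0, -2.84, 2.29, 0.41, 0, 0, np.float64(0.119)]
[0, -2.55, 2.61, 0.41, 0, 0, np.float64(0.119)]
[0, -2.22, 2.9, 0.41, 0, 0, np.float64(0.119)]
[0, -1.86, 3.14, 0.41, 0, 0, np.float64(0.119)]
[0, -1.47, 3.34, 0.41, 0, 0, np.float64(0.119)]
[0, -1.07, 3.49, 0.41, 0, 0, np.float64(0.119)]
[0, -0.64, 3.59, 0.41, 0, 0, np.float64(0.119)]
[0, -0.21, 3.64, 0.41, 0, 0, np.float64(0.119)]
```

{"api": "jog_arm", "payload": {
  "moves": [
    [0,-2.67,-2.49,0.2,0,0,0.119],
    [0,-2.95,-2.15,0.2,0,0,0.119],
    [0,-3.18,-1.79,0.2,0,0,0.119],
    [0,-3.37,-1.4,0.2,0,0,0.119],
    [0,-3.51,-0.99,0.2,0,0,0.119],
    [0,-3.61,-0.56,0.2,0,0,0.119],
    [0,-3.65,-0.13,0.2,0,0,0.119],
    [0,-3.64,0.3,0.2,0,0,0.119],
    [0,-3.57,0.73,0.2,0,0,0.119],
    [0,-3.46,1.15,0.2,0,0,0.119]
  ]
}}

```text
clock: 1.6
ee_pos: [0.3543, 0.3261, 0.2116]
ee_rot: [180.0, -0.0, 98.0]
ft_force: [0.8, 0.9, -0.3]
gripper_width: -0.0003
grasp_force: 0.0
```

{"api": "jog_arm", "payload": {
  "moves": [
    [0,-3.3,1.56,0.6,0,0,0.119],
    [0,-3.09,1.94,0.6,0,0,0.119],
    [0,-2.84,2.29,0.6,0,0,0.119],
    [0,-2.55,2.61,0.6,0,0,0.119],
    [0,-2.22,2.9,0.6,0,0,0.119],
    [0,-1.86,3.14,0.6,0,0,0.119],
    [0,-1.47,3.34,0.6,0,0,0.119],
    [0,-1.07,3.49,0.6,0,0,0.119],
    [0,-0.64,3.59,0.6,0,0,0.119],
    [0,-0.21,3.64,0.6,0,0,0.119]
  ]
}}

```text
clock: 2.6
ee_pos: [0.5561, 0.0218, 0.1513]
ee_rot: [180.0, -0.0, 29.8]
ft_force: [0.6, 0.5, -0.0]
gripper_width: 0.0004
grasp_force: 0.0
```

```bash
cat >> h.py <<'E'
def look(name):
    cal=viewer.calibration('wrist'); s=sensors.read_state(); im,d=viewer.read_camera('wrist')
    cv2.imwrite(f'pics/{name}.png',im); np.save(f'pics/{name}.npy',d)
    v,u=np.mgrid[:400,:640];E=np.array(cal['extrinsics'])
    P=np.stack([(u-cal['cx'])/cal['fx']*d,(v-cal['cy'])/cal['fy']*d,d],-1)@E[:3,:3].T+E[:3,3]
    print('tcp',s['ee_pos'].round(4),s['ee_rot'].round(2),'w',s['gripper_width'],'F',s['ft_force'].round(2),s['clock'])
    near=np.hypot(P[...,0]-.608,P[...,1]-.053)<.075
    q=P[near&(abs(P[...,2]-.052)<.004)]; print('pan',len(q),q[:,2].mean(),cv2.minEnclosingCircle(q[:,:2].astype(np.float32)))
    near&=(P[...,0]-s['ee_pos'][0])*np.cos(np.radians(s['ee_rot'][2]))+(P[...,1]-s['ee_pos'][1])*np.sin(np.radians(s['ee_rot'][2]))>.014
    q=P[near&(abs(P[...,2]-.106)<.005)&(d>0)]; print('rim',len(q),cv2.minEnclosingCircle(q[:,:2].astype(np.float32)))
    for t in ['cup','tare_top']:
        for r in viewer.look_for('wrist',t)[:2]: print(t,r)
    return im,d,cal,P
E
python3 -c "
from h import *
look('w1')"
```

```text
tcp [0.5561 0.0218 0.1513] [ 1.7999e+02 -3.0000e-02  2.9770e+01] w 0.00037105140456417286 F [ 0.59  0.53 -0.05] 2.6
pan 7953 0.05192064255749946 ((0.608155369758606, 0.05280909687280655), 0.045089010149240494)
rim 634 ((0.590085506439209, 0.04244126379489899), 0.01408066414296627)
cup {'box': [296.4, 133.3, 336.6, 189.4], 'confidence': 0.95}
cup {'box': [16.3, 29.0, 109.2, 79.2], 'confidence': 0.63}
tare_top {'box': [173.8, 208.5, 206.9, 241.8], 'confidence': 0.87}
tare_top {'box': [434.1, 164.9, 487.9, 204.2], 'confidence': 0.32}
```

View pics/w1.png

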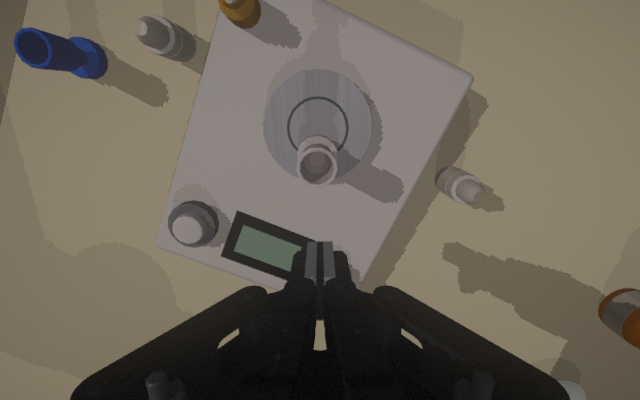

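The wrist view shows the cup at (317,160), the ring centred at (317,125), straight ahead of the shut fingers at (320,250). Tare is at (190,225), left of the screen. Before descending, I'll check the front profile of the fingers against the bowl.

```bash
python3 - <<'E'
from h import *
s=sensors.read_state();cal=viewer.calibration('wrist');d=np.load('pics/w1.npy')
v,u=np.mgrid[:400,:640];E=np.array(cal['extrinsics'])
P=np.stack([(u-cal['cx'])/cal['fx']*d,(v-cal['cy'])/cal['fy']*d,d],-1)@E[:3,:3].T+E[:3,3]
Rt=R.from_euler('xyz',s['ee_rot'],degrees=True).as_matrix()
Q=(P-s['ee_pos'])@Rt
for z in range(4,-80,-6):
    m=(d>0)&(abs(Q[...,2]*1000-z)<3)&(abs(Q[...,1])<.09)&(abs(Q[...,0])<.06)
    q=Q[m]*1000
    if len(q): print(z,len(q),'x',q[:,0].min().round(1),q[:,0].max().round(1),'y',q[:,1].min().round(1),q[:,1].max().round(1))
E
```

```text
-2 21 x 9.6 10.3 y -4.6 7.1
-8 237 x 5.4 11.0 y -12.6 13.6
-14 315 x 5.2 10.8 y -12.6 14.5
-20 348 x 5.4 11.0 y -12.6 14.6
-26 390 x 5.4 10.9 y -12.5 14.6
-32 319 x 5.5 11.1 y -12.6 14.7
-38 616 x -12.0 11.9 y -16.1 19.5
-44 935 x -9.5 13.5 y -29.4 32.0
-50 2037 x -13.3 13.6 y -34.4 36.5
-56 4176 x -11.0 13.5 y -39.4 41.6
-62 2553 x -10.7 16.0 y -44.3 46.9
-68 3815 x -11.0 17.3 y -48.5 51.7
-74 5952 x -12.5 17.7 y -53.7 55.9
```

{"api": "jog_arm", "payload": {
  "moves": [
    [0,0,-0.1,0,0,0,0],
    [0,0,0,1.18,0,0,0],
    [0,0,0,1.18,0,0,0],
    [0,0,0,1.18,0,0,0],
    [0,0,0,1.18,0,0,0],
    [0,0,0,1.18,0,0,0],
    [0,0,0,1.18,0,0,0],
    [0,0,0,1.18,0,0,0],
    [0,0,0,1.18,0,0,0],
    [0,0,0,0,0,0.1,0]
  ]
}}

```text
clock: 3.75
ee_pos: [0.5553, 0.0248, 0.0549]
ee_rot: [-179.9, -5.8, 30.1]
ft_force: [-0.3, -0.1, 0.1]
gripper_width: -0.0003
grasp_force: 0.0
```

```bash
python3 -c "
from h import *
s=sensors.read_state()
Rt=R.from_euler('xyz',s['ee_rot'],degrees=True)
print(s['ee_pos'],s['ee_rot'],s['ft_force'])
for n,p in [('cup',[.5901,.0424]),('pan',[.6082,.0528])]:
  w=np.array(p)-s['ee_pos'][:2]; f=Rt.apply([1,0,0])[:2]; f/=np.linalg.norm(f)
  print(n,w@f-.028,f[0]*w[1]-f[1]*w[0])
print(Rt.inv().apply([*f,0]))"
```

```text
[0.55531864 0.02479876 0.05485149] [-179.93332146   -5.75455998   30.14093522] [-0.34839427 -0.07697458  0.08257151]
cup 0.010916759857700433 -0.0022432970149321076
pan 0.03179164991699471 -0.0023379807642114406
[9.94960541e-01 1.16686998e-04 1.00267180e-01]
```

{"api": "jog_arm", "payload": {
  "moves": [
    [0,0,0.2,-0.2,0,0,0],
    [0,0.4,0,0.04,0,0,0],
    [0,0.4,0,0.04,0,0,0],
    [0,0.25,0,0.025,0,0,0],
    [0,0.25,0,0.025,0,0,0],
    [0,0.25,0,0.025,0,0,0],
    [0,0.25,0,0.025,0,0,0],
    [0,0.25,0,0.025,0,0,0],
    [0,0.25,0,0.025,0,0,0],
    [0,0,0,0,0,0,0]
  ]
}}

```text
clock: 4.75
ee_pos: [0.5759, 0.034, 0.059]
ee_rot: [180.0, -5.8, 30.1]
ft_force: [0.3, -0.4, 0.4]
gripper_width: -0.0001
grasp_force: 0.0
```

```bash
python3 -c "
from h import *
look('w2')"
```

```text
tcp [0.5759 0.034  0.059 ] [180.    -5.75  30.07] w -7.745817739084147e-05 F [ 0.26 -0.37  0.44] 4.75
pan 15225 0.05188457732580039 ((0.6082515716552734, 0.05269985273480415), 0.04503804072737694)
rim 2174 ((0.5991598963737488, 0.0476163849234581), 0.014164863154292107)
cup {'box': [2.1, 59.7, 36.7, 113.8], 'confidence': 0.94}
cup {'box': [283.1, 173.0, 352.9, 277.2], 'confidence': 0.57}
tare_top {'box': [98.2, 303.2, 155.6, 351.0], 'confidence': 0.59}
tare_top {'box': [80.9, 0.0, 541.8, 361.7], 'confidence': 0.55}
```

View pics/w2.png

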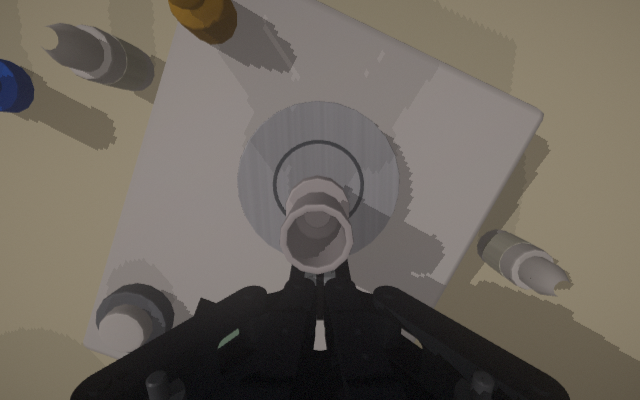

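The cup is upright and has moved 10.5 mm along the line; its foot shows in front of the fingertips at (317,190), and the ring is centred at (318,185). It has 10.4 mm to go in the same direction.

{"api": "jog_arm", "payload": {
  "moves": [
    [0,0.2,0,0.04,0,0,0],
    [0,0.2,0,0.04,0,0,0],
    [0,0.2,0,0.04,0,0,0],
    [0,0.2,0,0.03,0,0,0],
    [0,0.15,0,0.02,0,0,0],
    [0,0.08,0,0.01,0,0,0],
    [0,0,0,0,0,0,0],
    [0,0,0,0,0,0,0],
    [0,0,0,0,0,0,0],
    [0,0,0,0,0,0,0]
  ]
}}

```text
clock: 5.9
ee_pos: [0.5846, 0.0391, 0.0581]
ee_rot: [-180.0, -5.7, 30.1]
ft_force: [0.6, -0.4, -0.4]
gripper_width: 0.0001
grasp_force: 0.0
```

```bash
python3 -c "
from h import *
look('w3')"
```

```text
tcp [0.5846 0.0391 0.0581] [-180.     -5.74   30.07] w 0.00014178641488198025 F [ 0.6  -0.41 -0.36] 5.9
pan 13636 0.05190165000596131 ((0.6082460284233093, 0.052768174558877945), 0.04522985219955444)
rim 2219 ((0.6078884601593018, 0.052573271095752716), 0.014109248295426369)
cup {'box': [0.0, 75.0, 37.9, 129.4], 'confidence': 0.96}
cup {'box': [281.1, 177.2, 353.8, 277.9], 'confidence': 0.9}
tare_top {'box': [101.3, 320.1, 156.0, 364.1], 'confidence': 0.82}
```

Centred to about 0.4 mm, so I'll back off and rise.

{"api": "jog_arm", "payload": {
  "moves": [
    [0,-0.3,0,-0.03,0,0,0],
    [0,-0.8,0,-0.08,0,0,0],
    [0,-1.0,0,-0.1,0,0,0],
    [0,-1.0,0,-0.1,0,0,0],
    [0,0,0,-1.5,0,0,0],
    [0,0,0,-2,0,0,0],
    [0,0,0,-2,0,0,0],
    [0,0,0,-2,0,0,0],
    [0,0,0,-1,0,-0.1,0],
    [0,0,0,0,0,0,0]
  ]
}}

```text
clock: 7.05
ee_pos: [0.5532, 0.0194, 0.1468]
ee_rot: [179.8, -0.3, 30.1]
ft_force: [0.6, -0.2, 0.5]
gripper_width: 0.0
grasp_force: 0.0
```

```bash
python3 - <<'E'
from h import *
im,d,cal,P=look('w4')
m=(d>0)&(abs(P[...,2]-.061)<.0025)&(np.hypot(P[...,0]-.475,P[...,1]-.11)<.03)
q=P[m];print('tare',len(q),cv2.minEnclosingCircle(q[:,:2].astype(np.float32)),q[:,2].mean())
E
```

```text
tcp [0.5532 0.0194 0.1468] [179.79  -0.32  30.12] w 3.81246990926784e-05 F [ 0.6  -0.22  0.52] 7.05
pan 8345 0.05190814174186549 ((0.6081085801124573, 0.05271494761109352), 0.04505658894777298)
rim 703 ((0.6077021956443787, 0.05277759209275246), 0.013946885243058205)
cup {'box': [6.6, 18.1, 101.7, 76.2], 'confidence': 0.96}
cup {'box': [294.3, 102.2, 336.2, 156.0], 'confidence': 0.93}
tare_top {'box': [167.1, 209.6, 203.2, 240.3], 'confidence': 0.92}
tare 721 ((0.47622087597846985, 0.10970933735370636), 0.01380911935120821) 0.0608148200078356
```

View pics/w4.png

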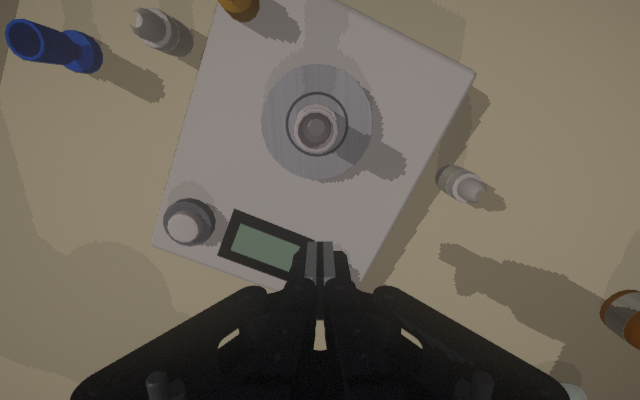

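The cup now stands with its foot inside the ring (both centred near (317,125)). The tare key top is measured at (0.476, 0.110, 0.061), which is the expected height.

{"api": "jog_arm", "payload": {
  "moves": [
    [0,-0.43,-2.33,0,0,0,0],
    [0,-0.43,-2.33,0,0,0,0],
    [0,-0.43,-2.33,0,0,0,0],
    [0,-0.43,-2.33,0,0,0,0],
    [0,-0.41,-2.35,0,0,0,0],
    [0,0,0,2.0,0,0,0],
    [0,0,0,2.0,0,0,0],
    [0,0,0,2.0,0,0,0],
    [0,0,0,1.5,0,0,0],
    [0,0,0,0,0,0,0]
  ]
}}

```text
clock: 8.2
ee_pos: [0.4701, 0.109, 0.0641]
ee_rot: [-179.8, 0.3, 30.0]
ft_force: [0.0, 0.1, -0.6]
gripper_width: -0.0004
grasp_force: 0.0
```

{"api": "jog_arm", "payload": {
  "moves": [
    [0,0.55,0.24,0,0,0,0],
    [0,0,0,0.2,0,0,0],
    [0,0,0,0.2,0,0,0],
    [0,0,0,0.2,0,0,0],
    [0,0,0,0.15,0,0,0],
    [0,0,0,0.1,0,0,0],
    [0,0,0,0,0,0,0],
    [0,0,0,0,0,0,0],
    [0,0,0,0,0,0,0],
    [0,0,0,0,0,0,0]
  ]
}}

```text
clock: 9.2
ee_pos: [0.4796, 0.1102, 0.0594]
ee_rot: [180.0, -0.0, 30.1]
ft_force: [1.0, -0.7, 1.1]
gripper_width: -0.0002
grasp_force: 0.7
```

{"api": "jog_arm", "payload": {
  "moves": [
    [0,-0.2,0.1,-0.1,0,0,0],
    [0,0,0,0.15,0,0,0],
    [0,0,0,0.15,0,0,0],
    [0,0,0,0.1,0,0,0],
    [0,0,0,0.1,0,0,0],
    [0,0,0,0,0,0,0],
    [0,0,0,0,0,0,0],
    [0,0,0,0,0,0,0],
    [0,0,0,0,0,0,0],
    [0,0,0,0,0,0,0]
  ]
}}

```text
clock: 10.2
ee_pos: [0.4782, 0.1083, 0.056]
ee_rot: [-180.0, 0.0, 30.1]
ft_force: [-2.5, -0.4, 6.7]
gripper_width: -0.0004
grasp_force: 3.6
```

The force of 6.7 N is well above the 3 N spring at full travel, so the key is down. Now I'll release it.

{"api": "jog_arm", "payload": {
  "moves": [
    [0,0,0,-0.5,0,0,0],
    [0,0,0,-1,0,0,0],
    [0,0,0,-2,0,0,0],
    [0,0,0,-2,0,0,0],
    [0,0,0,-2,0,0,0],
    [0,0,0,-2,0,0,0],
    [0,-1,0,-1,0,0,0],
    [0,-2,0,0,0,0,0],
    [0,-2,0,0,0,0,0],
    [0,0,0,0,0,0,0]
  ]
}}

```text
clock: 11.2
ee_pos: [0.4334, 0.0827, 0.16]
ee_rot: [-180.0, 0.0, 30.0]
ft_force: [0.1, 0.0, -0.5]
gripper_width: 0.0
grasp_force: 0.0
```

```bash
python3 - <<'E'
from h import *
im,d,cal,P=look('w5')
m=(d>0)&(abs(P[...,2]-.061)<.007)&(np.hypot(P[...,0]-.476,P[...,1]-.11)<.011)
print('tare top z',np.median(P[m][:,2]), len(P[m]))
E
```

```text
tcp [0.4334 0.0827 0.16  ] [-1.7999e+02  4.0000e-02  3.0020e+01] w 5.882646029791363e-06 F [ 0.09  0.04 -0.5 ] 11.2
pan 5880 0.05173331506430947 ((0.6079633235931396, 0.05275323987007141), 0.04522617906332016)
rim 718 ((0.6069686412811279, 0.0522880032658577), 0.014556517824530602)
cup {'box': [444.9, 1.0, 537.7, 53.9], 'confidence': 0.84}
cup {'box': [452.9, 193.8, 470.4, 213.6], 'confidence': 0.27}
tare_top {'box': [300.7, 123.4, 334.0, 156.2], 'confidence': 0.83}
tare top z 0.06093144647258383 566
```

```bash
python3 -c "
from cell import ctrl
print(ctrl.sign_off())"
```

```text
the job is handed in; nothing more can be done
None
```

I nudged the cup to about 1 mm from the pan's centre, pressed the tare key down until it bottomed (6.7 N) and released it (its top measured back at 61 mm), then handed the job in; no verdict came back.

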